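Scan the line tag, then reset the gas metering valve to two turns open

ROBOT

A 6-joint arm with a two-finger parallel gripper is mounted at the origin on a cart in front of the work surface, level with it; the furniture and walls round the work are solid. World frame = base frame: x ahead of the robot, y to its left, z up, the work surface at z = 0. Lengths are in mm, angles in rad, forces in N, time in s.
With the tool pointing down it reaches from about 350 to 775 mm from the base axis. Payload 7.3 kg.
Tool frame: the origin (TCP) lies at the very end of the fingers, on their centre line; the grasp point (between the pads) lies 19 mm behind it (bot.grip_point_offset is the distance from the TCP to the grasp point, in mm); z points along the fingers, y is the line along which they close (so a half turn about z gives the same grasp; the last joint's range is limited). The gripper opens to 92 mm and grips with 3 to 60 N. Pads are 19 mm wide; open, the fingers measure 130 mm over their backs; the gripper's body (75 mm by 190 mm) begins 47 mm behind the grasp point.
Start: joints at [1.071, 0.342, 1.524, -0, 1.275, -0.146], TCP at [181.881, 492.508, 226.741] pointing down, gripper open.
Joint ranges: [-2.53, 2.53], [-0.77, 2.02], [0.04, 2.7], [-1, 4.14], [0.28, 2.66], [-3.11, 3.11]. Speed limits (rad/s): [2.57, 2.57, 3.14, 3.14, 3.14, 3.14].

INTERFACE

Orientations are given as [roll, pitch, yaw] about the fixed x, y, z axes, in that order (R = Rz(yaw) Ry(pitch) Rx(roll)).
In Python, from plant import bot gives the robot as it stands. The module is installed in compiled form; this text tells all that it offers.
- The arm moves only by the shell command python3 -m jog 'ROWS' [OPENING]. ROWS is JSON, a list of rows, each a list of 6 numbers: the shift along the tool's x, y, z in mm, then the turn, a rotation vector about the tool's x, y, z in rad. In form: [[dx, dy, dz, rx, ry, rz], ...]. A call has 1 to 12 rows; each row shifts and turns the commanded pose from where the row before left it, along the tool's axes as they then stand; what a row does not reach is not made up. A row lasts 1/10 s, in which the tool goes at most 50 mm and 8.59 degrees, less where a joint would pass 70% of its speed; a pose out of reach is approached as far as the arm can. A call with a gripper value outside its range is refused whole. OPENING is the opening in per cent of the stroke, from 0 (shut) to 100 (fully open), set as the call begins (- or left out, the last holds). The fingers move at their own pace and stop on an object; the grip force is fixed at half the most. Time passes only in rows, so rows that do not move let the fingers close. It gives the time, the measured TCP pose, the force, the opening and the grip force at its end, in the units of the state.
- bot.get_obs(): the state, without advancing time (a new reading comes with each control period).
- bot.capture(name): name is "scene" or "top"; returns the picture (400x640x3 uint8, red, green, blue); there is no depth.
- bot.camera_model(name): a dict with "fx", "fy", "cx", "cy" (pixels), "dist_coeffs" ([k1, k2, p1, p2, k3] as OpenCV has them; the pictures are not rectified), "position" and "orientation" of the camera in the world. Camera axes: x right, y down, z forward; pixel columns grow to the right and rows downward; lengths in mm; the calibration is good to about 2 mm. A picture is of the moment at which its call begins. camera_model takes no time and is no camera call.
- bot.close_job(): hands the job in; it is judged then, once.
Trained networks look in the newest picture that a camera, given by its name, has taken for a name from the list of things; names that differ only in an ending like _2 or _b are one class to them, and where a whole thing is asked for, a point or a joint stands for the part that bears it (a point fixed in the world has none). Each returns a list of dicts, best first, with "p" (0 to 1); they miss things now and then, are a little off and sometimes report something else, mostly with a low value. They report only what shows in the picture. A call takes as long as a camera call.
- bot.outline_of(target, camera): "mask" (400x640 bool, what is visible of it) and "pixel" ([column, row] in pixels, amid what is visible of it).
The state is a dict: "time": time; "joint_positions": joint angles; "dq": joint speeds; "tau": joint torques, N m; "tool_pos": TCP position; "tcp_rot": TCP orientation; "contact_force": force on the tool from outside, world axes, zero at the start; "moment": the same for the moment, N m; "grip_width": finger opening in mm; "finger_force": force on a finger pad.
Only numpy, scipy, OpenCV 4.12 (cv2) and the standard library are available. Lean on these libraries where they do the work, as an engineer would, in place of code of your own. Each camera call takes 0.05 s, during which the arm holds its last target. There are 200 camera calls.

TASK

Before the valve of the small gas stand is reset, log it: lift the handheld scanner out of its cradle, hold it steady for a second over the barcode tag on the stand's base with the window pointing at the middle of the tag from about 10 cm away (it reads by itself), and stand it back in its cradle. Then take the black handle of the red handwheel, turn the wheel clockwise (seen from above) until the valve is shut against its stop, and back it off anticlockwise by exactly two turns. Finish while still gripping the handle there, without letting go, and leave the other things on the bench where they are.

Things in the scene. Friction and masses are not known exactly. Their poses are not given: they have to be found in the camera images.
- scanner: Handheld stick scanner, grey grip, black head, orange band, 140 g, nose down in the cradle. Origin at the middle of the grip on its long axis; z along it, up when docked. Grip 26 (x) by 32 mm (y), from 44 mm below to 30 above the origin; head 30 by 36 mm to 88 below; nose tapers to 24 by 30 mm at 95 below, where the window faces along -z. Docked, its x and y axes are the cradle's.
- cradle: Black and grey charging cradle, fixed to the worktop: foot 90 x 78 x 10 mm, pocket 36 (x) by 42 mm (y), walls 6 mm, rim 58 mm and pocket floor 10 mm above the worktop. Origin on the worktop under the pocket's centre; z up. Docked, the scanner stands on the pocket floor, its origin 105 mm above the worktop.
- label (a point): Centre of the white barcode tag (52 x 34 mm) at the front right corner of the gas stand's base, about 29 mm above the worktop. Its z axis is the tag's outward normal: upward, leaning 15 degrees towards the stand's front; the bars are spaced along y. It reads from straight above.
- stand: Gas stand, screwed to the worktop: grey base plate 235 x 300 x 12 mm with a brass wheel valve, an aluminium gas bottle lying behind it, a gauge (right, top 110 mm above the worktop) and a clear flowmeter (left, 122 mm from the wheel axis, top 140 mm). Origin on the worktop under the wheel's axis; z up, -x its front, +y its left seen from the robot.
- wheel_axis (a point): Point on the wheel's vertical axis, 132 mm above the worktop, in the plane of the wheel rim when the valve is shut. Fixed to the stand; x and y axes as the stand's.
- handwheel (a joint): Turn of the red handwheel (102 mm across, rim 10 mm thick), rad, counted over several turns: 0 = shut at the stop, growing as it opens anticlockwise from above (two turns = 12.566; stops at four turns). At every full turn the handle is at the stand's front (-x). The stem lifts the wheel 1.5 mm per turn opened. It stays where left; takes about 3 N at the handle. Starts 0.5 to 1.5 turns open.
- crank: Revolving black handle standing upright on the wheel, 42 mm from the wheel's axis: round, 19 mm thick, 47 mm tall, turning freely on its own pin, so that a hand need not turn with it. Origin at its centre, 33 mm above the rim's plane (10 mm clear of the rim at its foot); z up.
- petri: Covered Petri dish, 60 mm wide, 15 mm high, near the front edge. Bystander, to be left alone. Origin at the centre of its underside.
- marker: Black and white marker pen, 138 mm long, lying along the front edge. Bystander, to be left alone. Origin at the centre of its underside.
- tape: Roll of tan tape, 104 mm across, 25 mm high, near the front left. Bystander, to be left alone. Origin at the centre of its underside.
- violet: White dropper bottle with a violet band, 33 mm thick, 93 mm tall, in front of the orange tube rack. Bystander, to be left alone. Origin at the centre of its underside.
- amber: Brown dropper bottle, 34 mm thick, 101 mm tall, in front of the orange tube rack. Bystander, to be left alone. Origin at the centre of its underside.

How it is judged (in metres and radians):
On the way, in this order (a step that is already met when the one before it is completed fails the run):
1. the scanner is held steady off the tag: tag centre within 20 mm of the scanner's axis, 40 to 170 mm ahead of its window, tag facing it within 40 degrees (x of label in the frame of scanner between -0.02 and 0.02 m and y of label in the frame of scanner between -0.02 and 0.02 m and z of label in the frame of scanner between -0.265 and -0.135 m and angle between the z axis of scanner and the z axis of label, either way round below 0.7 rad and linear speed of scanner below 0.03 m/s and contact force between the fingers and scanner above 1 N), for 0.5 s.
2. the scanner stands in its cradle again, let go (horizontal distance between scanner and cradle below 0.014 m and height (world z) of scanner below 0.112 m and angle between scanner's own z axis and vertical below 0.2 rad and contact force between the fingers and scanner below 0.1 N), for 0.2 s.
3. the valve is shut against its stop (value of joint handwheel below 0.06 rad), for 0.1 s.
At the end, for the whole second after the job is handed in: The wheel stands two turns open from the stop (12.57 rad, within 0.3 rad or 17 degrees) and at rest, the fingers are gripping its handle (more than 3 N, grasp point within 35 mm of the handle's centre), and the scanner stands upright in its cradle, released (all of step 2 and value of joint handwheel between 12.266 and 12.866 rad and velocity of joint handwheel between -0.1 and 0.1 rad/s and contact force between the fingers and crank above 3 N and distance between the grasp point and crank below 0.035 m); the arm keeps its last pose, push and grip.
It fails at once if one of the bystanders (Petri dish, marker, tape, the two dropper bottles) is shoved or knocked over: moved more than 30 mm (distance of any of petri, marker, tape, violet, amber from where it was at the start of the episode above 0.03 m).
It also fails if it takes over 72 s, if anything falls off the work surface, if the arm or the gripper's body presses on something with over 40 N, if the wrist force passes 120 N, or if a joint passes its speed limit or range.

## Working session

There is one attempt and no reset: what is moved stays moved. The work goes in short steps, Python scripts to look and compute and a shell command to move; the robot and the scene stay as the last step left them, time stands still between calls to the robot, and variables do not carry over. Pictures are saved under pics/ and viewed, at most 10 in all, crops included, and the job is handed in when it is done.

```bash
mkdir -p pics; python3 - <<'E'
from plant import bot
import cv2,numpy as np
for n in("scene","top"):
    im=bot.capture(n); cv2.imwrite(f"pics/{n}0.png",im[:,:,::-1]); print(bot.camera_model(n))
    for t in("scanner","cradle","stand","handwheel","crank","label","petri","marker","tape","violet","amber"):
        try:
            for d in bot.outline_of(t,n)[:2]:
                ys,xs=np.where(d["mask"]); print(n,t,round(d["p"],2),d["pixel"],xs.min(),xs.max(),ys.min(),ys.max())
        except Exception as e: print(t,e)
print(bot.get_obs())
E
```

```text
{'fx': 430.95027284114684, 'fy': 430.95027284114684, 'cx': 313.0082689692923, 'cy': 198.23634226540915, 'dist_coeffs': array([-0.01379342,  0.        ,  0.        ,  0.        ,  0.        ]), 'position': array([-185.59928448,  431.21057945, 1097.55292037]), 'orientation': array([-2.4303864 , -0.01924794, -2.14171861])}
scene stand 0.83 [262.9, 205.6] 208 321 158 237
scene crank 0.44 [270.3, 169.4] 269 274 161 172
scene label 0.63 [264.3, 202.6] 208 322 158 236
scene tape 0.52 [263.4, 317.6] 255 274 313 320
scene violet 0.56 [327.9, 172.9] 327 337 160 181
scene amber 0.54 [353.2, 162.5] 348 357 147 169
{'fx': 425.88794789148267, 'fy': 425.88794789148267, 'cx': 327.29655287731674, 'cy': 205.17944602347933, 'dist_coeffs': array([-0.10519146,  0.        ,  0.        ,  0.        ,  0.        ]), 'position': array([ 288.68070989,  -13.62496849, 1103.96145506]), 'orientation': array([-2.94325585e+00, -2.38379464e-03, -1.57059892e+00])}
top scanner 0.64 [434.7, 216.7] 423 447 209 229
top cradle 0.9 [422.3, 227.5] 408 441 205 243
top stand 0.55 [297.6, 154.6] 238 364 104 209
top handwheel 0
[... 476 characters left out ...]
.1] 425 442 140 159
{'time': 1.2, 'joint_positions': array([ 1.07098549e+00,  3.41997723e-01,  1.52413899e+00,  5.65145203e-06,
        1.27537174e+00, -1.45988880e-01]), 'dq': array([-0.00112542, -0.00072679,  0.00184291,  0.00024113, -0.00188191,
       -0.00074565]), 'tau': array([-8.58117692e-04, -4.31123829e+01, -2.44492543e+01,  7.17625511e-02,
        4.77503333e-02,  3.93007781e-05]), 'tool_pos': array([181.88168021, 492.49809884, 226.72805722]), 'tcp_rot': array([3.14150856e+00, 6.89930228e-06, 2.78776905e+00]), 'contact_force': array([-0.33195905,  0.0856747 ,  1.07961334]), 'moment': array([0.03696099, 0.0022322 , 0.0031935 ]), 'finger_force': 0.0, 'grip_width': 91.89623365669655}
```

```bash
python3 - <<'E'
import cv2
a=cv2.imread("pics/top0.png"); cv2.imwrite("pics/c1.png",cv2.resize(a[90:290,200:460],None,fx=3,fy=3,interpolation=2))
a=cv2.imread("pics/scene0.png"); cv2.imwrite("pics/c2.png",cv2.resize(a[130:330,180:440],None,fx=3,fy=3,interpolation=2))
E
```

```text
(no output)
```

View pics/c1.png

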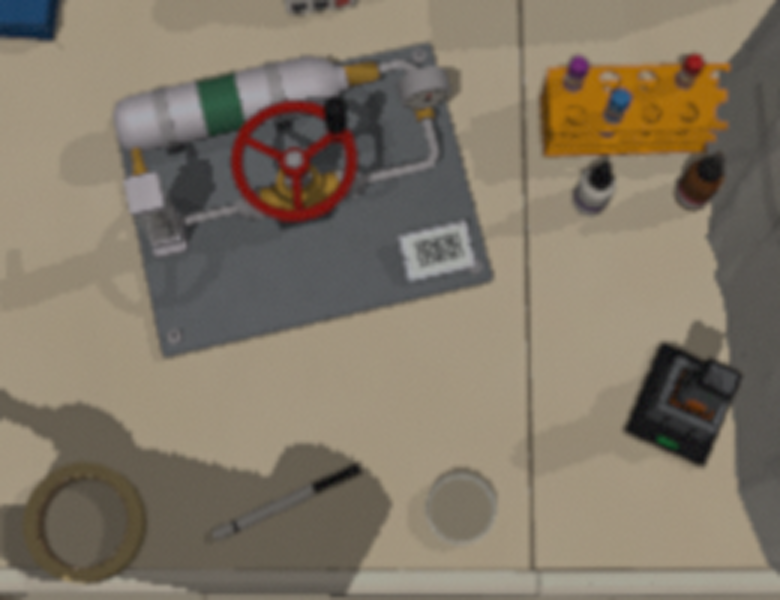

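View pics/scene0.png

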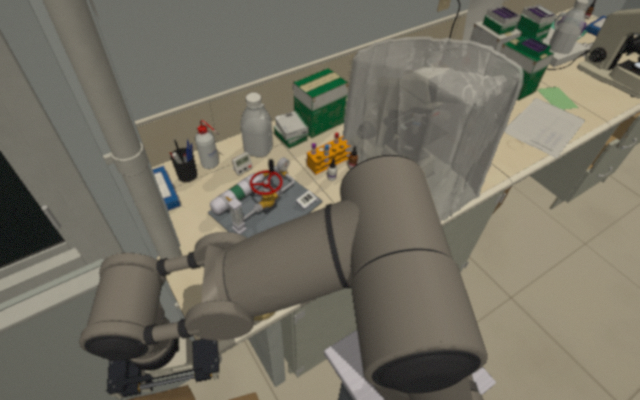

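The top view shows everything: wheel hub at about (298,143), handle about (312,127), tag (346,173), cradle about (425,225) with the scanner's top at (441,215). In the scene view, the arm hides the cradle.

```bash
cat > h.py <<'E'
import numpy as np,cv2
from scipy.spatial.transform import Rotation as R
from plant import bot
def cam(n):
    c=bot.camera_model(n);K=np.array([[c["fx"],0,c["cx"]],[0,c["fy"],c["cy"]],[0,0,1]])
    return K,np.array(c["dist_coeffs"]),np.array(c["position"]),R.from_euler("xyz",c["orientation"]).as_matrix()
def ray(n,px,z):
    K,d,p,M=cam(n);u=cv2.undistortPoints(np.array(px,float).reshape(-1,1,2),K,d).reshape(-1,2)
    v=np.c_[u,np.ones(len(u))]@M.T
    return p+v*((z-p[2])/v[:,2])[:,None]
def proj(n,X):
    K,d,p,M=cam(n);c=(np.array(X,float).reshape(-1,3)-p)@M
    return cv2.projectPoints(c,np.zeros(3),np.zeros(3),K,d)[0].reshape(-1,2)
E
python3 - <<'E'
from h import *
np.set_printoptions(precision=1,suppress=True)
g=lambda p:[(x/3+200,y/3+90) for x,y in p]
print("plate",ray("top",g([(430,45),(492,277),(165,355)]),12))
im=cv2.imread("pics/top0.png").astype(int); b,gr,r=im[...,0],im[...,1],im[...,2]
m=((r>100)&(gr<70)&(b<70)); m[:110]=0;m[170:]=0;m[:,:270]=0;m[:,325:]=0
pts=np.argwhere(m)[:,::-1]; h=cv2.convexHull(pts.astype(np.float32)); e=cv2.fitEllipse(h)
print(e, "wheel",ray("top",[e[0]],134+5)); print("hub",ray("top",g([(294,158)]),136))
print("cranktop",ray("top",g([(336,101)]),132+1.5+33+23))
print("label",ray("top",g([(437,250)]),29), "tag corners",ray("top",g([(399,232),(467,221),(477,270),(408,284)]),29))
print("cradle foot",ray("top",g([(667,343),(706,465),(626,430)]),10))
print("scanner top",ray("top",g([(722,376)]),135),ray("top",g([(711,360),(741,371),(733,399),(702,387)]),135))
a=cv2.imread("pics/top0.png"); cv2.imwrite("pics/c3.png",cv2.resize(a[195:250,400:455],None,fx=10,fy=10,interpolation=2))
E
```

```text
plate [[ 790.5  -60.4   12. ]
 [ 569.9 -113.3   12. ]
 [ 499.6  173.1   12. ]]
((297.3814392089844, 142.9639892578125), (39.27204513549805, 41.24424362182617), 77.74396514892578) wheel [[634.1  55.6 139. ]]
hub [[635.9  54.3 136. ]]
cranktop [[662.6  19.3 189.5]]
label [[589.7 -64.2  29. ]] tag corners [[606.  -31.1  29. ]
 [616.2 -90.7  29. ]
 [571.8 -98.8  29. ]
 [559.2 -38.8  29. ]]
cradle foot [[ 511.  -266.8   10. ]
 [ 403.4 -296.4   10. ]
 [ 434.1 -227.6   10. ]]
scanner top [[ 459.5 -279.9  135. ]] [[ 472.1 -271.9  135. ]
 [ 463.4 -295.1  135. ]
 [ 441.4 -287.6  135. ]
 [ 450.8 -263.7  135. ]]
```

View pics/c3.png

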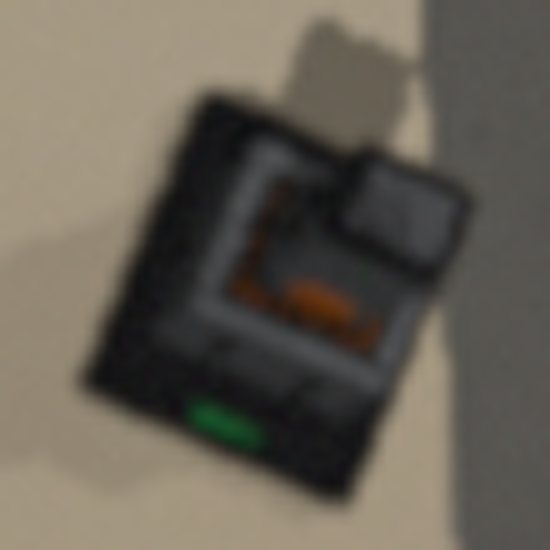

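The cradle is clean and unobstructed, but there is a grey mass to its right; I'll check the whole top picture.

View pics/top0.png

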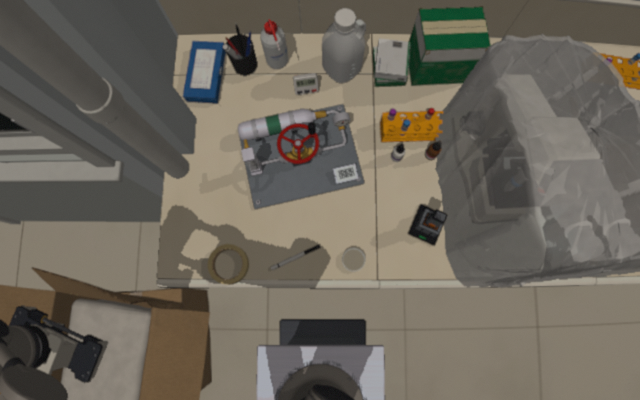

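```bash
python3 - <<'E'
from h import *
from scipy.optimize import least_squares
np.set_printoptions(precision=1,suppress=True)
g=lambda p:np.array([(x/10+400-.45,y/10+195-.45) for x,y in p])
foot=g([(205,95),(85,385),(345,505)]);top=g([(365,155),(472,205),(430,278),(335,235)]);rim=g([(250,135),(195,305),(372,388)])
print(ray("top",foot,10),ray("top",top,135),ray("top",rim,58))
def model(v):
    x,y,a,o=v; c,s=np.cos(a),np.sin(a)
    f=lambda u,w,z:(x+c*u-s*w,y+s*u+c*w,z)
    P=[f(45+o,39,10),f(-45+o,39,10),f(-45+o,-39,10)]+[f(13,16,135),f(13,-16,135),f(-13,-16,135),f(-13,16,135)]+[f(24,27,58),f(-24,27,58),f(-24,-27,58)]
    return proj("top",P)
obs=np.vstack([foot,top,rim])
r=least_squares(lambda v:(model(v)-obs).ravel(),[460,-270,-.45,0],x_scale=[10,10,.1,10],loss="soft_l1")
np.set_printoptions(precision=3,suppress=True); print(r.x,(model(r.x)-obs))
# stand yaw
p=ray("top",[(x/3+200-.33,y/3+90-.33) for x,y in [(430,45),(492,277),(165,355)]],12)
d1=p[0]-p[1];d2=p[2]-p[1];print(np.linalg.norm(d1),np.linalg.norm(d2),np.arctan2(d1[1],d1[0]),np.arctan2(d2[1],d2[0])-np.pi/2)
E
```

```text
[[ 511.7 -260.7   10. ]
 [ 434.8 -226.    10. ]
 [ 403.3 -293.    10. ]] [[ 472.  -269.6  135. ]
 [ 460.1 -294.4  135. ]
 [ 442.9 -283.5  135. ]
 [ 453.1 -261.6  135. ]] [[ 491.7 -260.9   58. ]
 [ 448.5 -245.1   58. ]
 [ 427.5 -288.9   58. ]]
[ 458.197 -276.952   -0.433    0.862] [[-0.027 -1.653]
 [-1.138  0.121]
 [ 0.339  0.588]
 [-0.83  -1.982]
 [ 1.009 -1.324]
 [ 1.128  1.385]
 [-1.972 -0.011]
 [ 0.658  0.147]
 [-1.068  0.284]
 [ 1.033  0.95 ]]
226.934264040083 294.9850525244507 0.23546725592316267 0.2407200996547143
```

The right-hand grey mass is a covered instrument, next to the cradle. I'll keep the gripper narrow in y there (tool yaw 1.138). I'm swinging along an arc around the base.

```bash
python3 -m jog '[[-49,-1.8,0,0,0,0.087],[-49,-1.8,0,0,0,0.087],[-49,-1.8,0,0,0,0.087],[-49,-1.8,0,0,0,0.087],[-49,-1.8,0,0,0,0.087],[-49,-1.8,0,0,0,0.087],[-49,-1.8,0,0,0,0.087],[-49,-1.8,0,0,0,0.087],[-49,-1.8,0,0,0,0.087],[-49,-1.8,0,0,0,0.087]]' 100
python3 - <<'E'
from h import *
import cv2
im=bot.capture("scene"); cv2.imwrite("pics/scene1.png",im[:,:,::-1])
E
```

```text
time: 2.2
tool_pos: [520.0, 155.8, 226.7]
tcp_rot: [3.141, -0.0, 1.914]
contact_force: [1.1, 0.5, 0.4]
grip_width: 91.8
finger_force: 0.0
```

View pics/scene1.png

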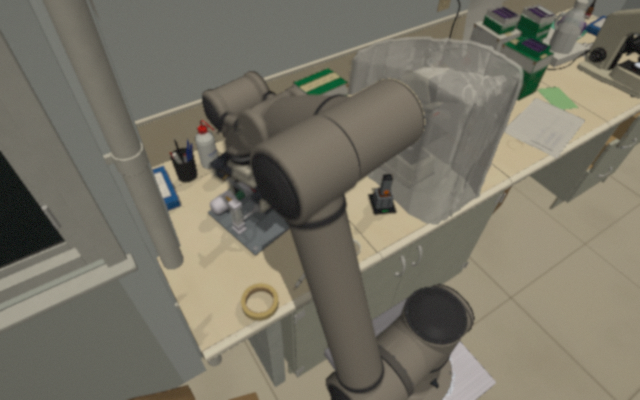

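The scene view now shows the scanner at (387,183) in the cradle at (382,205), with the clear dust cover directly to its right (edge about column 405). I'll check my pose against this view.

```bash
python3 - <<'E'
from h import *
np.set_printoptions(precision=1,suppress=True)
x,y,a=458.2,-277,-.433;c,s=np.cos(a),np.sin(a)
f=lambda u,w,z:(x+c*u-s*w,y+s*u+c*w,z)
im=cv2.imread("pics/scene1.png");k=8;o=(360,165)
im=cv2.resize(im[165:225,360:440],None,fx=k,fy=k,interpolation=2)
def box(h,w,z,o2=0):
    return proj("scene",[f(h,w,z),f(-h,w,z),f(-h,-w,z),f(h,-w,z)])
for b in(box(45,39,10),box(13,16,135),box(24,27,58)):
    cv2.polylines(im,[((b-np.array(o)+.5)*k).astype(np.int32).reshape(-1,1,2)],True,(255,255,0),1)
cv2.imwrite("pics/c4.png",im)
print(ray("scene",[(405,195),(440,218)],0))
E
```

```text
[[ 446.1 -372.     0. ]
 [ 309.1 -404.1    0. ]]
```

View pics/c4.png

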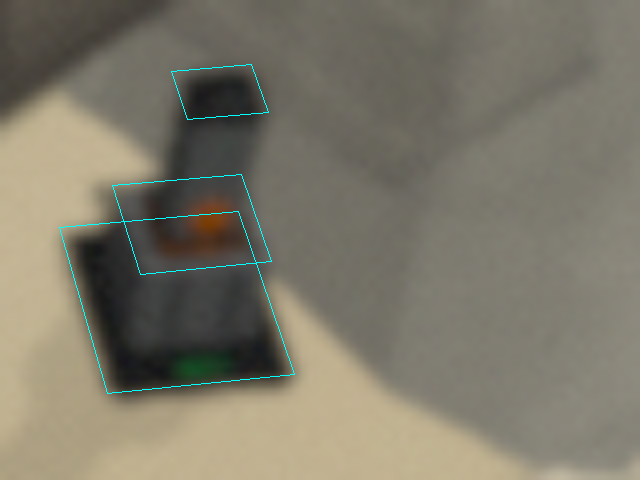

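Model outlines agree to about a pixel. Continuing to above the scanner.

```bash
python3 -m jog '[[-45,-3.8,0,0,0,0.078],[-45,-3.8,0,0,0,0.078],[-45,-3.8,0,0,0,0.078],[-45,-3.8,0,0,0,0.078],[-45,-3.8,0,0,0,0.078],[-45,-3.8,0,0,0,0.078],[-45,-3.8,0,0,0,0.078],[-45,-3.8,0,0,0,0.078],[-45,-3.8,0,0,0,0.078],[-45,-3.8,0,0,0,0.078],[0,0,0,0,0,0],[0,0,0,0,0,0]]'
cat >> h.py <<'E'
def delta(t,yaw=None):
    o=bot.get_obs();M=R.from_euler("xyz",o["tcp_rot"]);print("shift",np.round(M.inv().apply(np.array(t)-o["tool_pos"]),1),end=" ")
    if yaw is not None: print("turn",np.round((M.inv()*R.from_euler("xyz",[np.pi,0,yaw])).as_rotvec(),3))
E
python3 -c "
from h import *
delta([458,-277.5,86],1.138)"
```

```text
time: 3.45
tool_pos: [479.8, -281.5, 226.6]
tcp_rot: [-3.141, -0.001, 1.136]
contact_force: [0.8, 0.3, -0.3]
grip_width: 91.7
finger_force: 0.0
shift [ -5.7 -21.4 140.6] turn [-0.    -0.001 -0.002]
```

```bash
python3 -m jog '[[-5.7,-21.4,0,0,0,0],[0,0,30,0,0,0],[0,0,40,0,0,0],[0,0,40,0,0,0],[0,0,20,0,0,0],[0,0,10.6,0,0,0],[0,0,0,0,0,0],[0,0,0,0,0,0]]' && python3 -m jog '[[0,0,0,0,0,0],[0,0,0,0,0,0],[0,0,0,0,0,0],[0,0,0,0,0,0],[0,0,0,0,0,0],[0,0,0,0,0,0],[0,0,0,0,0,0],[0,0,0,0,0,0]]' 0
```

```text
time: 4.25
tool_pos: [459.4, -277.0, 87.1]
tcp_rot: [3.14, 0.0, 1.139]
contact_force: [-0.4, 0.2, -0.7]
grip_width: 91.9
finger_force: 0.0
time: 5.05
tool_pos: [458.3, -277.2, 86.0]
tcp_rot: [-3.141, -0.0, 1.138]
contact_force: [-0.8, -0.6, 0.4]
grip_width: 32.3
finger_force: 0.0
```

```bash
python3 -m jog '[[0,0,0,0,0,0],[0,0,0,0,0,0],[0,0,0,0,0,0],[0,0,0,0,0,0]]'
```

```text
time: 5.45
tool_pos: [458.4, -277.2, 86.1]
tcp_rot: [-3.142, -0.0, 1.138]
contact_force: [0.6, -0.5, 0.7]
grip_width: 26.2
finger_force: 30.0
```

```bash
python3 -m jog '[[0,0,8,0,0,0],[0,0,-28,0,0,0],[0,0,-40,0,0,0],[0,0,-40,0,0,0],[0,0,-19,0,0,0],[0,0,0,0,0,0],[0,0,0,0,0,0]]' ; python3 -c "
from h import *
delta([589,-64.5,205],1.138)"
```

```text
time: 6.15
tool_pos: [458.0, -276.8, 204.1]
tcp_rot: [-3.14, -0.0, 1.138]
contact_force: [0.1, 0.1, -2.6]
grip_width: 25.8
finger_force: 30.0
shift [247.7  29.9  -0.8] turn [-0.001 -0.    -0.   ]
```

Gripped at 26 mm with 30 N. My first row went 8 mm down by mistake, so the scanner may have slid in the grip; I'll allow for that on reinsertion.

```bash
python3 -m jog '[[20,3,0,0,0,0],[40,5,0,0,0,0],[45,5,0,0,0,0],[45,5,0,0,0,0],[45,5,0,0,0,0],[32.7,5,0,0,0,0],[20,2,0,0,0,0],[0,0,0,0,0,0],[0,0,0,0,0,0],[0,0,0,0,0,0]]'; python3 - <<'E'
from h import *
for n in("top","scene"):
    im=bot.capture(n);cv2.imwrite(f"pics/{n}2.png",im[:,:,::-1])
t=cv2.imread("pics/top2.png")[90:240,270:470];s=cv2.imread("pics/scene2.png")[130:280,220:420]
cv2.imwrite("pics/c5.png",np.hstack([cv2.resize(i,(400,300),interpolation=2) for i in(t,s)]))
print(proj("scene",[[589,-64.5,29],[589,-64.5,129],[589,-64.5,224]]),proj("top",[[589,-64.5,129]]))
E
```

```text
time: 7.15
tool_pos: [588.7, -65.8, 203.9]
tcp_rot: [-3.139, 0.001, 1.137]
contact_force: [-0.4, -0.2, -1.6]
grip_width: 26.1
finger_force: 30.0
[[306.26001644 198.43636705]
 [306.49885234 177.3634424 ]
 [306.75273746 155.00564927]] [[347.66359345 162.31987064]]
```

View pics/c5.png

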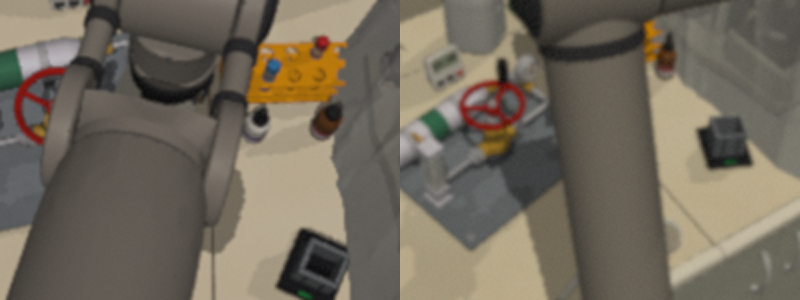

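The cradle is empty in both views (top about (431,221)) and the scanner hangs hidden behind the forearm over the tag. Holding steady a second.

```bash
python3 -m jog '[[0,1,0,0,0,0],[0,0,0,0,0,0],[0,0,0,0,0,0],[0,0,0,0,0,0],[0,0,0,0,0,0],[0,0,0,0,0,0],[0,0,0,0,0,0],[0,0,0,0,0,0],[0,0,0,0,0,0],[0,0,0,0,0,0],[0,0,0,0,0,0]]'; python3 - <<'E'
from h import *
delta([458.3,-277.2,205],1.138)
np.set_printoptions(precision=1,suppress=True)
x,y,a=458.2,-277,-.433;c,s=np.cos(a),np.sin(a)
f=lambda u,w,z:(x+c*u-s*w,y+s*u+c*w,z)
rows=[]
for n,o in(("top",(400,190)),("scene",(360,170))):
    k=8 if n=="top" else 6; k=8
    im=cv2.imread(f"pics/{n}2.png")[o[1]:o[1]+60,o[0]:o[0]+50]; im=cv2.resize(im,None,fx=k,fy=k,interpolation=2)
    for h,w,z in((45,39,10),(18,21,58),(24,27,58)):
        b=proj(n,[f(h,w,z),f(-h,w,z),f(-h,-w,z),f(h,-w,z)])
        cv2.polylines(im,[((b-np.array(o)+.5)*k).astype(np.int32).reshape(-1,1,2)],True,(255,255,0),1)
    rows.append(im)
cv2.imwrite("pics/c6.png",np.hstack(rows))
# wheel, both views
for n,(u0,u1,v0,v1) in(("top0",(270,325,110,170)),("scene2",(240,290,160,210)),("scene0",(240,290,160,210))):
    im=cv2.imread(f"pics/{n}.png").astype(int);m=(im[...,2]>85)&(im[...,2]>2*im[...,1])&(im[...,2]>2*im[...,0])
    q=np.zeros_like(m);q[v0:v1,u0:u1]=m[v0:v1,u0:u1]
    h=cv2.convexHull(np.argwhere(q)[:,::-1].astype(np.float32));e=cv2.fitEllipse(h)
    print(n,np.array(e[0]),np.array(e[1]),ray(n[:-1],[e[0]],134))
E
```

```text
time: 8.35
tool_pos: [590.4, -65.3, 205.1]
tcp_rot: [-3.141, -0.0, 1.138]
contact_force: [0.4, -0.2, -1.9]
grip_width: 25.4
finger_force: 30.0
shift [-2.477e+02 -3.100e+01  1.000e-01] turn [-0. -0. -0.]
top0 [297.7 143.2] [39.5 41.6] [[635.3  55.2 134. ]]
scene2 [265.8 182.5] [23.9 32.4] [[631.9  54.8 134. ]]
scene0 [265.8 182.3] [24.2 32.4] [[632.4  54.4 134. ]]
```

View pics/c6.png

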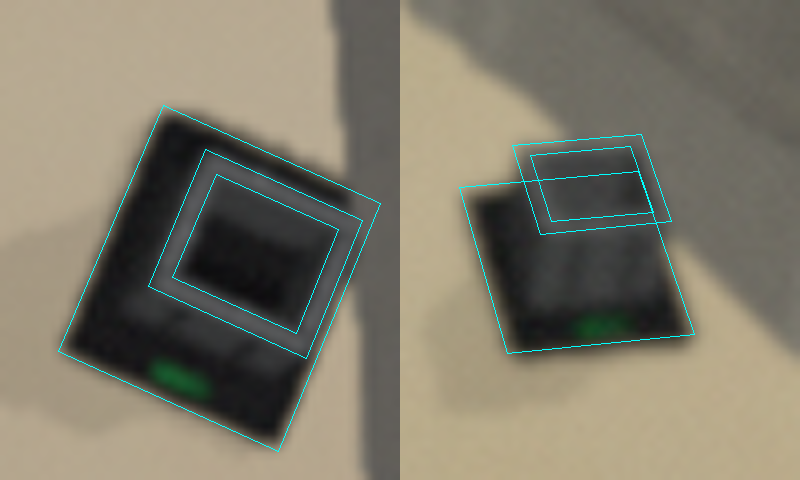

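The cradle outline fits in both views. Returning and reinserting, watching the force near the bottom.

```bash
python3 -m jog '[[-20,-3,0,0,0,0],[-40,-5,0,0,0,0],[-45,-6,0,0,0,0],[-45,-6,0,0,0,0],[-45,-5,0,0,0,0],[-32.7,-4,0,0,0,0],[-20,-2,0,0,0,0],[0,0,20,0,0,0],[0,0,10,0,0,0],[0,0,0,0,0,0],[0,0,0,0,0,0],[0,0,0,0,0,0]]'; python3 -c "
from h import *
delta([458.3,-277.2,84],1.138)"
```

```text
time: 9.55
tool_pos: [459.0, -277.0, 175.8]
tcp_rot: [3.14, 0.0, 1.139]
contact_force: [0.5, -0.1, -2.4]
grip_width: 25.8
finger_force: 30.0
shift [-0.5 -0.7 91.8] turn [0.001 0.    0.001]
```

```bash
python3 -m jog '[[0,0,15,0,0,0],[0,0,15,0,0,0],[0,0,15,0,0,0],[0,0,15,0,0,0],[0,0,15,0,0,0],[0,0,7,0,0,0],[0,0,0,0,0,0],[0,0,0,0,0,0]]'
```

```text
time: 10.35
tool_pos: [458.9, -277.3, 93.8]
tcp_rot: [3.14, 0.0, 1.138]
contact_force: [0.0, -0.6, -1.0]
grip_width: 25.6
finger_force: 30.0
```

Inside the pocket with no side force; last few millimetres.

```bash
for i in 1 ; do python3 -m jog '[[0,0,3,0,0,0],[0,0,3,0,0,0],[0,0,0,0,0,0]]'; python3 -m jog '[[0,0,2,0,0,0],[0,0,0,0,0,0]]'; done
```

```text
time: 10.65
tool_pos: [458.3, -277.1, 87.0]
tcp_rot: [-3.141, -0.0, 1.138]
contact_force: [-0.5, 0.0, -2.1]
grip_width: 25.9
finger_force: 30.0
time: 10.85
tool_pos: [458.3, -277.1, 84.9]
tcp_rot: [-3.141, -0.0, 1.138]
contact_force: [0.8, 0.7, -2.0]
grip_width: 26.1
finger_force: 30.0
```

```bash
python3 -m jog '[[0,0,2,0,0,0],[0,0,2,0,0,0],[0,0,0,0,0,0]]'; python3 -m jog '[[0,0,1.5,0,0,0],[0,0,0,0,0,0]]'
```

```text
time: 11.15
tool_pos: [458.5, -277.2, 81.4]
tcp_rot: [3.141, 0.0, 1.138]
contact_force: [-0.1, 1.9, 2.7]
grip_width: 25.9
finger_force: 30.0
time: 11.35
tool_pos: [458.5, -277.3, 81.4]
tcp_rot: [3.141, 0.0, 1.138]
contact_force: [-4.2, 2.5, 16.4]
grip_width: 25.7
finger_force: 30.0
```

On the floor (16 N up). Releasing.

```bash
python3 -m jog '[[0,0,-1,0,0,0],[0,0,0,0,0,0],[0,0,0,0,0,0],[0,0,0,0,0,0],[0,0,0,0,0,0],[0,0,0,0,0,0],[0,0,0,0,0,0]]' 100; python3 -m jog '[[0,0,-10,0,0,0],[0,0,-30,0,0,0],[0,0,-40,0,0,0],[0,0,-50,0,0,0],[0,0,-10,0,0,0],[0,0,0,0,0,0]]' ; python3 - <<'E'
from h import *
np.set_printoptions(precision=1,suppress=True)
im=bot.capture("scene");cv2.imwrite("pics/scene3.png",im[:,:,::-1])
im=bot.capture("top");cv2.imwrite("pics/top3.png",im[:,:,::-1])
t=cv2.imread("pics/top3.png")[100:200,230:370];s=cv2.imread("pics/scene3.png")[140:240,290:430]
cv2.imwrite("pics/c7.png",np.hstack([cv2.resize(i,(400,286),interpolation=2) for i in(t,s)]))
for n in("scene","top"):
    for d in bot.outline_of("crank",n)[:2]:
        ys,xs=np.where(d["mask"]);c=[[xs.mean(),ys.mean()]];print(n,d["p"],c,len(xs),ray(n,c,132+1.9+33))
E
```

```text
time: 12.05
tool_pos: [458.4, -277.2, 80.5]
tcp_rot: [-3.141, -0.0, 1.138]
contact_force: [0.2, -0.5, -0.1]
grip_width: 77.1
finger_force: 0.0
time: 12.65
tool_pos: [459.2, -277.8, 223.4]
tcp_rot: [3.136, 0.001, 1.138]
contact_force: [-0.9, -0.3, -0.4]
grip_width: 92.0
finger_force: 0.0
top 0.38 [[np.float64(311.6101694915254), np.float64(127.79661016949153)]] 59 [[661.5  20.9 166.9]]
```

View pics/c7.png

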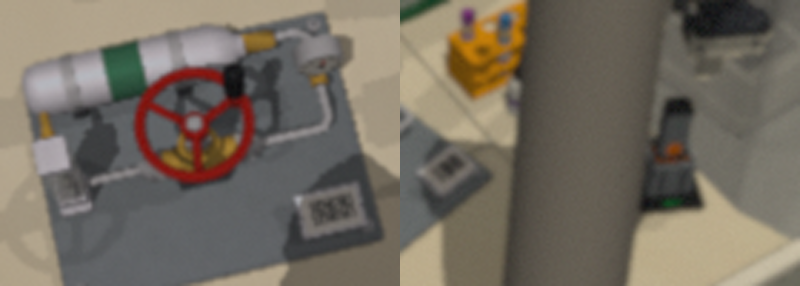

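Scanner is upright in the cradle at about (384,185); handle at top pixel (312,128), i.e. (661,21) — 43 mm from the axis, θ ≈ 8.3 rad (1.32 turns). Turning the tool to the stand's yaw (0.238), then going over.

```bash
python3 -m jog '[[0,0,0,0,0,0.149],[0,0,0,0,0,0.149],[0,0,0,0,0,0.149],[0,0,0,0,0,0.149],[0,0,0,0,0,0.149],[0,0,0,0,0,0.149],[0,0,0,0,0,0],[0,0,0,0,0,0]]' 100; python3 -c "
from h import *
delta([660.5,22,225],.238)"
```

```text
time: 13.65
tool_pos: [458.0, -276.9, 219.5]
tcp_rot: [-3.14, 0.001, 0.248]
contact_force: [-0.3, 0.6, 0.3]
grip_width: 91.8
finger_force: 0.0
shift [ 269.6 -240.1   -5.4] turn [-0.002  0.001  0.01 ]
```

```bash
python3 -m jog '[[16,-15,-1,0,0,0.01],[33,-29,-1,0,0,0],[35,-31,-1,0,0,0],[35,-31,-1,0,0,0],[35,-31,-1,0,0,0],[35,-31,0,0,0,0],[35,-31,0,0,0,0],[30,-26,0,0,0,0],[15.6,-15,0,0,0,0],[0,0,0,0,0,0],[0,0,0,0,0,0],[0,0,0,0,0,0]]'; python3 -c "
from h import *
delta([660.5,22,150],.238)"
```

```text
time: 14.85
tool_pos: [664.3, 17.8, 225.4]
tcp_rot: [3.142, 0.001, 0.234]
contact_force: [0.3, 0.2, -0.1]
grip_width: 92.0
finger_force: 0.0
shift [-2.7 -5.  75.4] turn [ 0.     0.001 -0.004]
```

```bash
python3 -m jog '[[-2.7,-5,10,0,0,-0.004],[0,0,30,0,0,0],[0,0,25,0,0,0],[0,0,10.4,0,0,0],[0,0,0,0,0,0]]'; python3 -m jog '[[0,0,0,0,0,0],[0,0,0,0,0,0],[0,0,0,0,0,0],[0,0,0,0,0,0],[0,0,0,0,0,0],[0,0,0,0,0,0],[0,0,0,0,0,0],[0,0,0,0,0,0],[0,0,0,0,0,0],[0,0,0,0,0,0],[0,0,0,0,0,0],[0,0,0,0,0,0]]' 0;python3 -m jog '[[0,0,0,0,0,0],[0,0,0,0,0,0]]'; python3 -c "
from h import *
delta([660.5,22,150],.238)"
```

```text
time: 15.35
tool_pos: [660.1, 22.1, 149.0]
tcp_rot: [-3.141, 0.003, 0.237]
contact_force: [-0.4, 0.1, 1.2]
grip_width: 91.8
finger_force: 0.0
time: 16.55
tool_pos: [661.4, 22.3, 150.3]
tcp_rot: [3.14, -0.001, 0.237]
contact_force: [2.3, -4.9, -0.5]
grip_width: 17.5
finger_force: 30.0
time: 16.75
tool_pos: [661.4, 22.3, 150.3]
tcp_rot: [3.14, -0.001, 0.237]
contact_force: [0.9, -5.2, -0.3]
grip_width: 17.5
finger_force: 30.0
shift [-1.   0.1  0.3] turn [ 0.001 -0.001 -0.001]
```

Gripped, though at 17.5 mm rather than 19; I'll tabulate the arc rows and test with a short, slow turn.

```bash
cat >> h.py <<'E'
def arc(t0,t1,n,r=42.):
    t=np.linspace(t0,t1,n+1);p=r*np.c_[-np.cos(t),np.sin(t)];print(np.round(np.diff(p,axis=0),1).tolist())
E
python3 -c "
from h import *
arc(2.03,1.03,4); arc(1.03,0,4)"
```

```text
[[-9.9, 3.4], [-10.4, 0.9], [-10.3, -1.7], [-9.6, -4.2]]
[[-8.5, -6.7], [-6.5, -8.6], [-4.1, -10.0], [-1.4, -10.7]]
```

```bash
python3 -m jog '[[-9.9,3.4,0,0,0,0],[-10.4,0.9,0,0,0,0],[-10.3,-1.7,0,0,0,0],[-9.6,-4.2,0,0,0,0],[0,0,0,0,0,0],[0,0,0,0,0,0]]'; python3 -c "
from h import *
delta([634,55,150],.238);print(bot.get_obs()['contact_force'])
o=bot.capture('scene');d=bot.outline_of('crank','scene');print([(x['p'],x['pixel']) for x in d])
o=bot.capture('top');d=bot.outline_of('crank','top');print([(x['p'],x['pixel']) for x in d])"
```

```text
time: 17.35
tool_pos: [620.8, 16.4, 149.9]
tcp_rot: [-3.139, 0.002, 0.238]
contact_force: [-2.2, 4.3, -0.8]
grip_width: 17.6
finger_force: 30.0
shift [ 21.9 -34.4  -0. ] turn [-0.002  0.002  0.   ]
[-2.22286931  4.26594425 -0.80094386]
[]
[]
```

Wheel follows with about 4 N. Continuing to the front, then a full clockwise turn.

```bash
python3 -m jog '[[-8.5,-6.7,0,0,0,0],[-6.5,-8.6,0,0,0,0],[-4.1,-10,0,0,0,0],[-1.4,-10.7,0,0,0,0],[0,0,0,0,0,0],[0,0,0,0,0,0]]'; python3 -c "
from h import *
delta([634,55,150],.238)
arc(0,-1.5708,6);arc(-1.5708,-3.1416,6)"
```

```text
time: 18.15
tool_pos: [595.1, 45.9, 149.9]
tcp_rot: [3.141, -0.004, 0.238]
contact_force: [7.1, 4.6, -6.9]
grip_width: 17.7
finger_force: 30.0
shift [39.9  0.3  0. ] turn [ 0.    -0.004  0.   ]
[[1.4, -10.9], [4.2, -10.1], [6.7, -8.7], [8.7, -6.7], [10.1, -4.2], [10.9, -1.4]]
[[10.9, 1.4], [10.1, 4.2], [8.7, 6.7], [6.7, 8.7], [4.2, 10.1], [1.4, 10.9]]
```

```bash
python3 -m jog '[[2.4,-10.9,0,0,0,0],[4.2,-10.1,0,0,0,0],[6.7,-8.7,0,0,0,0],[8.7,-6.7,0,0,0,0],[10.1,-4.2,0,0,0,0],[10.9,-1.4,0,0,0,0],[0,0,0,0,0,0]]'; python3 -c "
from h import *
delta([634,55,150],.238)"; python3 -m jog '[[10.9,1.4,0,0,0,0],[10.1,4.2,0,0,0,0],[8.7,6.7,0,0,0,0],[6.7,8.7,0,0,0,0],[4.2,10.1,0,0,0,0],[1.4,10.9,0,0,0,0],[0,0,0,0,0,0]]';python3 -c "
from h import *
delta([634,55,150],.238)"
```

```text
time: 18.85
tool_pos: [625.7, 96.3, 149.5]
tcp_rot: [3.141, 0.001, 0.238]
contact_force: [2.8, -2.7, -4.5]
grip_width: 17.4
finger_force: 30.0
shift [-1.7 42.1 -0.4] turn [0.001 0.001 0.   ]
time: 19.55
tool_pos: [676.8, 64.6, 149.5]
tcp_rot: [3.142, -0.001, 0.237]
contact_force: [5.4, 0.3, -9.3]
grip_width: 17.4
finger_force: 30.0
shift [-43.8  -0.7  -0.5] turn [ 0.    -0.001 -0.001]
```

Three points give the axis at about (636,55.5), r = 41.9 — good. Half a turn left to the stop; slower near the end.

```bash
python3 -m jog '[[-1.4,10.9,0.3,0,0,0],[-4.2,10.1,0.2,0,0,0],[-6.7,8.7,0.2,0,0,0],[-8.7,6.7,0.1,0,0,0],[-10.1,4.2,0.1,0,0,0],[-10.9,1.4,0.1,0,0,0],[-10.9,-1.4,0.1,0,0,0],[-10.1,-4.2,0.1,0,0,0],[-8.7,-6.7,0.1,0,0,0],[-6.7,-8.7,0.1,0,0,0],[0,0,0,0,0,0]]'; python3 -c "
from h import *
delta([635.9,55.5,148.5],.238)"
```

```text
time: 20.65
tool_pos: [604.3, 28.1, 148.7]
tcp_rot: [-3.14, -0.002, 0.239]
contact_force: [4.2, 6.0, -10.3]
grip_width: 17.4
finger_force: 30.0
shift [ 37.2 -19.2   0.2] turn [-0.001 -0.002  0.001]
```

```bash
python3 -m jog '[[-2.2,-4.7,0.3,0,0,0],[-1.3,-4.6,0.3,0,0,0],[-0.9,-4.9,0.3,0,0,0],[0,-4,0.2,0,0,0],[0,0,0,0,0,0],[0,0,0,0,0,0]]'; python3 -c "
from h import *
delta([635.9,55.5,148.5],.238);print(bot.get_obs()['contact_force'])"
```

```text
time: 21.25
tool_pos: [595.9, 43.3, 148.3]
tcp_rot: [-3.141, -0.0, 0.238]
contact_force: [-0.1, -0.3, -0.2]
grip_width: 17.5
finger_force: 30.0
shift [41.7 -2.5 -0.2] turn [-0. -0. -0.]
[-0.10137333 -0.25369595 -0.22105637]
```

```bash
python3 -m jog '[[0,-1.5,0,0,0,0],[0,-1.5,0,0,0,0],[0,0,0,0,0,0]]'; python3 -c "
from h import *
delta([635.9,55.5,148.5],.238)"
```

```text
time: 21.55
tool_pos: [595.3, 45.9, 148.2]
tcp_rot: [3.141, -0.0, 0.238]
contact_force: [-0.7, -2.6, 1.7]
grip_width: 17.5
finger_force: 30.0
shift [41.7  0.2 -0.3] turn [ 0. -0. -0.]
```

```bash
python3 -m jog '[[0,-1.5,0,0,0,0],[0,-1,0,0,0,0],[0,0,0,0,0,0]]'; python3 -c "
from h import *
delta([635.9,55.5,148.5],.238)"
```

```text
time: 21.85
tool_pos: [595.2, 46.4, 148.1]
tcp_rot: [3.138, -0.0, 0.238]
contact_force: [0.4, -10.2, 2.3]
grip_width: 17.3
finger_force: 30.0
shift [41.7  0.7 -0.3] turn [ 0.004 -0.    -0.   ]
```

Stall with force rising: the stop. A bit firmer to be sure.

```bash
python3 -m jog '[[0,-2,0,0,0,0],[0,-1,0,0,0,0],[0,0,0,0,0,0],[0,0,0,0,0,0]]'; python3 -c "
from h import *
delta([635.9,55.5,148.5],.238)"
```

```text
time: 22.25
tool_pos: [595.1, 47.0, 148.2]
tcp_rot: [3.135, -0.001, 0.237]
contact_force: [1.3, -17.6, 0.6]
grip_width: 17.2
finger_force: 30.0
shift [41.7  1.4 -0.2] turn [ 0.007 -0.001 -0.001]
```

Shut against the stop with 17.6 N. Unloading, then half a turn anticlockwise per call with drift checks.

```bash
python3 -m jog '[[0,5,0,0,0,0],[0,0,0,0,0,0]]'; python3 -c "
from h import *
delta([635.9,55.5,148.5],.238)"; python3 -m jog '[[1.4,10.9,-0.1,0,0,0],[4.2,10.1,-0.1,0,0,0],[6.7,8.7,-0.1,0,0,0],[8.7,6.7,-0.1,0,0,0],[10.1,4.2,-0.1,0,0,0],[10.9,1.4,0,0,0,0],[0,0,0,0,0,0],[0,0,0,0,0,0]]';python3 -c "
from h import *
delta([635.9,55.5,148.5],.238)"
```

```text
time: 22.45
tool_pos: [595.2, 46.0, 148.1]
tcp_rot: [3.142, -0.0, 0.237]
contact_force: [-1.2, -4.4, 2.8]
grip_width: 17.6
finger_force: 30.0
shift [41.8  0.3 -0.4] turn [ 0.    -0.    -0.001]
time: 23.25
tool_pos: [647.2, 15.3, 148.7]
tcp_rot: [3.14, -0.003, 0.238]
contact_force: [4.7, -4.9, 1.5]
grip_width: 17.6
finger_force: 30.0
shift [ -1.5 -41.7   0.1] turn [ 0.002 -0.003 -0.   ]
```

```bash
python3 -m jog '[[9.7,-1.4,-0.1,0,0,0],[10.1,-4.2,0,0,0,0],[8.7,-6.7,-0.1,0,0,0],[6.7,-8.7,0,0,0,0],[4.2,-10.1,-0.1,0,0,0],[1.4,-10.9,0,0,0,0],[-1.4,-10.9,-0.1,0,0,0],[-4.2,-10.1,0,0,0,0],[-6.7,-8.7,-0.1,0,0,0],[-8.7,-6.7,0,0,0,0],[-10.1,-4.2,-0.1,0,0,0],[-10.9,-1.4,0,0,0,0]]';python3 -m jog '[[0,0,0,0,0,0]]'; python3 -c "
from h import *
delta([635.9,55.5,149.5],.238)"
```

```text
time: 24.45
tool_pos: [624.8, 96.4, 149.1]
tcp_rot: [3.139, -0.002, 0.238]
contact_force: [5.8, -9.6, 0.2]
grip_width: 17.5
finger_force: 30.0
time: 24.55
tool_pos: [623.5, 96.0, 149.1]
tcp_rot: [3.14, 0.001, 0.238]
contact_force: [0.4, -7.2, 2.5]
grip_width: 17.2
finger_force: 30.0
shift [ 2.5 42.3 -0.3] turn [ 0.002  0.001 -0.   ]
```

```bash
python3 -m jog '[[-9,1.8,0,0,0,0],[-10.1,4.2,-0.1,0,0,0],[-8.7,6.7,0,0,0,0],[-6.7,8.7,-0.1,0,0,0],[-4.2,10.1,0,0,0,0],[-1.4,10.9,-0.1,0,0,0],[1.4,10.9,0,0,0,0],[4.2,10.1,-0.1,0,0,0],[6.7,8.7,0,0,0,0],[8.7,6.7,-0.1,0,0,0],[10.1,4.2,0,0,0,0],[10.9,1.4,0,0,0,0]]';python3 -m jog '[[0,0,0,0,0,0]]'; python3 -c "
from h import *
delta([635.9,55.5,150],.238)"
```

```text
time: 25.75
tool_pos: [645.7, 14.4, 149.7]
tcp_rot: [-3.141, 0.003, 0.237]
contact_force: [-4.3, 1.7, 7.5]
grip_width: 17.5
finger_force: 30.0
time: 25.85
tool_pos: [647.1, 14.9, 149.8]
tcp_rot: [-3.142, 0.0, 0.237]
contact_force: [0.7, 0.2, 7.5]
grip_width: 17.4
finger_force: 30.0
shift [ -1.4 -42.1  -0.2] turn [-0.     0.    -0.001]
```

1.25 turns. Next half turn.

```bash
python3 -m jog '[[9.7,-1.4,-0.3,0,0,0],[10.1,-4.2,-0.2,0,0,0],[8.7,-6.7,-0.1,0,0,0],[6.7,-8.7,-0.1,0,0,0],[4.2,-10.1,-0.1,0,0,0],[1.4,-10.9,0,0,0,0],[-1.4,-10.9,-0.1,0,0,0],[-4.2,-10.1,0,0,0,0],[-6.7,-8.7,-0.1,0,0,0],[-8.7,-6.7,-0.1,0,0,0],[-10.1,-4.2,-0.1,0,0,0],[-9.9,-1.4,0,0,0,0]]';python3 -m jog '[[0,0,0,0,0,0]]'; python3 -c "
from h import *
delta([635.9,55.5,151],.238)"
```

```text
time: 27.05
tool_pos: [626.0, 96.7, 150.6]
tcp_rot: [3.14, -0.0, 0.238]
contact_force: [6.0, -6.5, 2.3]
grip_width: 17.2
finger_force: 30.0
time: 27.15
tool_pos: [624.8, 96.3, 150.6]
tcp_rot: [3.141, 0.002, 0.238]
contact_force: [-0.4, -5.1, 3.2]
grip_width: 17.3
finger_force: 30.0
shift [ 1.1 42.3 -0.4] turn [0.001 0.002 0.   ]
```

```bash
python3 -m jog '[[-9.9,1.5,0,0,0,0],[-10.1,4.2,-0.1,0,0,0],[-8.6,6.7,0,0,0,0],[-6.6,8.7,-0.1,0,0,0],[-4.1,10.1,0,0,0,0],[-1.3,10.5,-0.1,0,0,0],[0,0,0,0,0,0],[0,0,0,0,0,0],[0,0,0,0,0,0],[0,0,0,0,0,0]]'; python3 -c "
from h import *
delta([635.9,55.5,151],.238)"
```

```text
time: 28.15
tool_pos: [595.3, 45.6, 150.9]
tcp_rot: [3.141, 0.004, 0.237]
contact_force: [-3.7, -2.0, 7.6]
grip_width: 17.0
finger_force: 30.0
shift [41.8 -0.1 -0.2] turn [ 0.     0.004 -0.001]
```

Two full turns counted from the stop, and the handle is back at the front. One last look.

```bash
python3 - <<'E'
from h import *
a=[]
for n,(u,v) in(("scene",(200,120)),("top",(200,90))):
    im=bot.capture(n)[:,:,::-1];a.append(cv2.resize(im[v:v+200,u:u+260],(400,308),interpolation=2))
cv2.imwrite("pics/c8.png",np.hstack(a));o=bot.get_obs();print(o["time"],o["finger_force"],np.abs(o["dq"]).max())
E
```

```text
28.25 30.00174586311914 0.000609300404662646
```

View pics/c8.png

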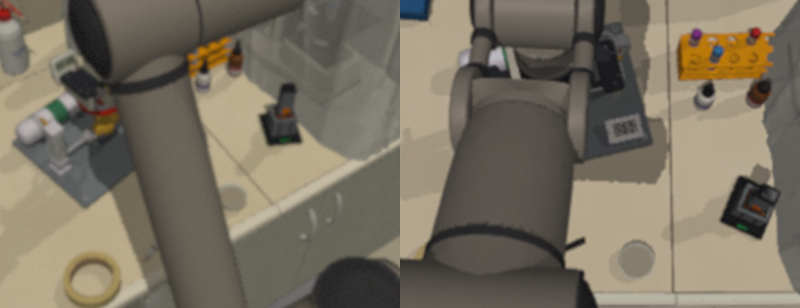

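The scanner stands in its cradle in both views, the bystanders that show are in place, and the gripper is on the handle at the wheel. Handing in.

```bash
python3 -c "
from plant import bot
print(bot.close_job())"
```

```text
the job is handed in; nothing more can be done
None
```

I handed the job in at 28 s, verdict not shown: scanner held over the tag for over a second and back upright in its cradle, valve shut against its stop (17.6 N) then opened two turns by measured tool position, and the handle still gripped at 30 N.

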